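Clip a new brake pad into its carrier

TASK

Fit the new brake pad (the green plate with the thick grey lining) into the brake carrier on the jig: lining up, one ear down each slot, pushed past the copper spring clips until both ears sit flat and fully home, then let go. Press slowly and only as hard as the clips need, never so hard that the sprung red plate under the carrier bottoms out, and leave the worn pad and everything else on the bench where it is.

Things in the scene. Friction and masses are not known exactly. Their poses are not given: they have to be found in the camera images.
- pad: New brake pad, loose on the bench, lining up. Green steel plate 46 (x) by 92 (y) by 7 mm (z), an ear at the middle of each short end, 120 mm from ear tip to ear tip. Mid-grey lining 46 by 78 by 11 mm on top, flush with the plate's long sides: 18 mm high in all; grip it across its 46 mm (x) at mid-length. About 0.35 kg. Origin: centre of the underside, z up. Half a turn about z makes no difference.
- pad_ear_a (a point): Point on the underside of the new pad's ear at its -y end, 56 mm from the pad's origin. The ear is 16 mm wide (x), 7 mm thick and stands 14 mm out from the plate, to 60 mm from the origin. Axes as the pad's.
- pad_ear_b (a point): The same point on the ear at the +y end.
- bracket: Dark steel brake carrier on two upright guide pins of a jig. Pushed down with about 4 N or more it slides down the pins 3 to 17 mm (not known) to their stop, and stays there. Two towers 44 mm wide (x), 51 to 85 mm out along +y and -y, joined by a low bar. Origin: mid carrier, 30 mm under point seat, 13 to 45 mm above the bench at the start. x and y level, z up.
- press_plate (a joint): Red plate, 100 by 220 mm, that carries pins and carrier on stiff springs over a blue base fixed to the bench: metres that it has been pushed down, 0 at rest. It sinks 1 mm per 8 N (0.4 mm under the pad's weight), so only while the carrier is pressed. It must not go beyond 4.5 mm (about 33 N of push): there it nears its bottom.
- seat (a point): Middle of the carrier at the height of the slots' floors (ledges): the new pad's origin is here when home. Moves with the carrier; starts 43 to 75 mm above the bench. The bar between the towers is 34 mm wide (x), its top 12 mm below this point: fingers beside the pad have room. Axes as the carrier's: y joins the slots, z up.
- slot_a (a point): Middle of the slot at the carrier's -y end, at the top of its solid cheeks, 24 mm above the ledge that is its floor. The slot is 20 mm wide (x), runs 51 to 73 mm out from the carrier's middle, and is open at the top and towards the middle. Above this point thin steel lips flare from the slot's sides to 32 mm apart, 8 mm higher.
- slot_b (a point): The same point of the slot at the +y end.
- clip_a_nose (a point): Knee of the copper spring clip in slot_a, 58 mm from the carrier's middle, 11 mm above the ledge. From 66 mm out, 30 mm above the ledge, a sloping leaf leads in to it; below it the clip runs straight down. An ear tip (60 mm) must wedge it 2 mm outwards: up to about 15 N down for both clips, more than the pad's weight; then the ear slides down, rubbing, with about 5 N until it meets the ledge.
- clip_b_nose (a point): The same point of the clip in slot_b.
- worn_pad: Worn pad, same outline as the new one, but rust-brown with a dark lining only 3 mm thick and narrower than the plate; 10 mm high. Leave it alone. Origin: centre of the underside.
- wrench: Steel open wrench lying at the back of the bench. Leave it alone. Origin: near its middle, at bench height.
- screwdriver: Screwdriver lying at the back left of the bench. Leave it alone. Origin: near its middle, at bench height.
- spray_can: Red spray can, 56 mm across and 170 mm high, standing at the right. Leave it alone. Origin: centre of its underside.
- grease_jar: White jar with a yellow lid, 64 mm across and 55 mm high, standing at the right. Leave it alone. Origin: centre of its underside.
- tape: Blue tape roll, 90 mm across and 20 mm high, lying at the left. Leave it alone. Origin: centre of its underside.
- guide_pin: Steel guide pin with a brass head, 58 mm high, standing on its 18 mm head at the right. Leave it alone. Origin: centre of its underside.

How it is judged:
By the outcome, as a careful person would: the job done as asked, in the order asked, and still so for the second after the job is handed in, with the robot touching nothing.
It also fails if it takes over 48 s, if anything falls off the work surface, if the arm or the gripper's body presses on something with over 40 N, if the wrist force passes 120 N, or if a joint passes its speed limit or range.

ROBOT

A 6-joint arm with a two-finger parallel gripper is mounted at the origin on the work surface. World frame = base frame: x ahead of the robot, y to its left, z up, the work surface at z = 0. Lengths are in m, angles in rad, forces in N, time in s.
With the tool pointing down it reaches from about 0.375 to 0.925 m from the base axis. Payload 5.7 kg.
Tool frame: the origin (TCP) lies on the mounting face of the last link; the fingertips stand 173 mm ahead of it and the grasp point (between the pads) lies bot.grip_depth ahead of it (bot.grip_depth is the distance from the TCP to the grasp point, in m); y points along the fingers, z is the direction in which the jaws open and shut, and the axes are right-handed (so a half turn about y gives the same grasp; the last joint's range is limited). The gripper opens to 85 mm and grips with 20 to 120 N. Pads are 22 mm wide; open, the fingers measure 114 mm over their backs; the gripper's body (76 mm by 85 mm) begins 54 mm behind the grasp point. The pads swing forward as they close: fully open they stand 13 mm farther back than shut.
Start: joints at [-1.287, 0.359, 1.51, -0, 1.272, -0.115], TCP at [0.233, -0.553, 0.405] pointing down, gripper open.
Joint ranges: [-2.97, 2.97], [-1.01, 2.36], [0.21, 2.38], [-0.96, 4.11], [0.2, 2.71], [-2.98, 2.98]. Speed limits (rad/s): [2.39, 2.39, 3.14, 3.14, 3.14, 3.14].

INTERFACE

Orientations are given as a 3x3 rotation matrix whose columns are the frame's x, y, z axes.
In Python, from bench import readout, viewer, workorder, bot gives the robot as it stands.
- The arm moves only by the shell command python3 -m inch 'ROWS' [OPENING] [FORCE]. ROWS is JSON, a list of rows, each an object with "translation": the shift along the tool's x, y, z in mm, a list of three; "yaw": the turn about the tool's y in degrees. In form: [{"translation": [dx, dy, dz], "yaw": yaw}, ...]. A call has 1 to 10 rows; each row shifts and turns the pose as measured when the row begins, along the tool's axes as they then stand; what a row does not reach is not made up. A row lasts 1/8 s, in which the tool goes at most 62.5 mm and 10.7 degrees, less where a joint would pass 70% of its speed; a pose out of reach is approached as far as the arm can. A call is refused whole if a number of a shift passes 62.5 or a number of a turn 10.7, either way. A call with a gripper value outside its range is refused whole. OPENING is the closure, from 0 (fully open) to 1 (shut), set as the call begins (- or left out, the last holds). The fingers move at their own pace and stop on an object; FORCE is the grip in N (left out, the last holds). Time passes only in rows, so rows that do not move let the fingers close. It gives the time, the measured TCP pose, the force and the opening at its end, in the units of the state.
- readout.observe(): the state, without advancing time (a new reading comes with each control period).
- viewer.read_camera(name): name is "side" or "top"; returns (picture, depth): 384x512x3 uint8, red, green, blue; 384x512 float32, m along the optical axis (not along the pixel's ray), 0 where there is no reading.
- viewer.camera_model(name): a dict with "camera_matrix" (3x3 intrinsics, pixels), "k1" (the pictures are not rectified: a ray, as slopes to the right and down, at radius r is drawn at 1 + k1 r^2 times it, then the intrinsics apply), "T" (4x4, takes a point from camera to world coordinates). Camera axes: x right, y down, z forward; pixel columns grow to the right and rows downward; lengths in m; the calibration is good to about 2 mm. A picture is of the moment at which its call begins. camera_model takes no time and is no camera call.
- workorder.close_job(): hands the job in, once; it reports no verdict.
The state is a dict: "time_s": time; "qpos": joint angles; "dq": joint speeds; "effort": joint torques, N m; "tool_pos": TCP position; "tool_rot": TCP orientation; "wrist_force": force on the tool from outside, world axes, zero at the start; "wrist_torque": the same for the moment, N m; "finger_gap": finger opening in m.
Only numpy, scipy, OpenCV 4.12 (cv2) and the standard library are available. Lean on these libraries where they do the work, as an engineer would, in place of code of your own. Each camera call takes 0.05 s, during which the arm holds its last target.

## Working session

There is one attempt and no reset: what is moved stays moved. The work goes in short steps, Python scripts to look and compute and a shell command to move; the robot and the scene stay as the last step left them, time stands still between calls to the robot, and variables do not carry over. Pictures are saved under pics/ and viewed, and the job is handed in when it is done.

```bash
ls; mkdir -p pics
python3 - <<'E'
from bench import readout, viewer, bot
import cv2,numpy as np
s=readout.observe()
for k,v in s.items(): print(k,np.round(v,4).tolist())
print(bot.grip_depth)
for n in("side","top"):
    p,d=viewer.read_camera(n); cv2.imwrite(f"pics/{n}0.png",p[...,::-1]); np.save(f"pics/{n}0d.npy",d)
    m=viewer.camera_model(n); print(n,m)
E
```

```text
pics
time_s 0.0
qpos [-1.2871, 0.3595, 1.5115, 0.0, 1.2725, -0.1151]
dq [-0.0003, 0.0001, -0.0013, 0.0024, 0.0007, -0.0023]
effort [0.0009, -52.7616, -27.8622, -0.0002, 0.0133, 0.0]
tool_pos [0.2329, -0.5525, 0.4039]
tool_rot [[-0.9215, -0.0005, 0.3883], [-0.3883, 0.0018, -0.9215], [-0.0002, -1.0, -0.0018]]
wrist_force [-1.4615, -0.0444, 0.1856]
wrist_torque [-0.0062, -0.0473, 0.0202]
finger_gap 0.0855
0.1547
side {'camera_matrix': array([[418.02945345,   0.        , 252.87010593],
       [  0.        , 418.02945345, 188.82538592],
       [  0.        ,   0.        ,   1.        ]]), 'k1': -0.07247924559522338, 'T': array([[ 0.96549018, -0.1153852 ,  0.23348439,  0.26046158],
       [-0.25979818, -0.48957075,  0.83236133, -1.10574544],
       [ 0.01826495, -0.86429551, -0.50265262,  0.76925991],
       [ 0.        ,  0.        ,  0.        ,  1.        ]])}
top {'camera_matrix': array([[417.4477305 ,   0.        , 255.93306205],
       [  0.        , 417.4477305 , 192.90529057],
       [  0.        ,   0.        ,   1.        ]]), 'k1': 0.017862448285251523, 'T': array([[-0.02674004, -0.98661082,  0.16088523,  0.40664519],
       [-0.99963971,  0.02676637, -0.00200401,  0.02711812],
       [-0.00232913, -0.16088085, -0.98697109,  1.1372876 ],
       [ 0.        ,  0.        ,  0.        ,  1.        ]])}
```

View pics/side0.png

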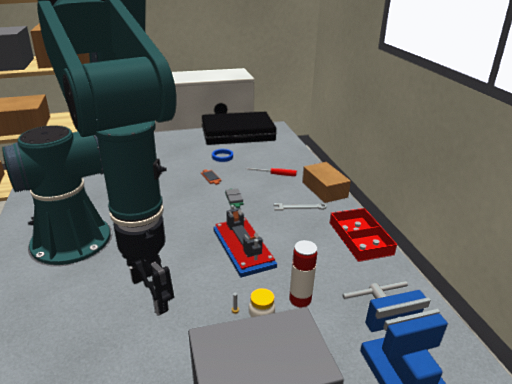

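View pics/top0.png

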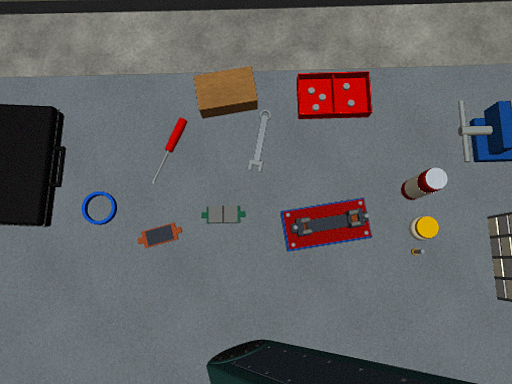

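The top view shows the new pad at about (223,214), the worn pad at (160,235) and the carrier at (328,224). In the side view the pad is at about (234,195) and the carrier at (247,235). I'll enlarge both areas.

Run:
```python
import cv2
t=cv2.imread("pics/top0.png"); s=cv2.imread("pics/side0.png")
def crop(im,x,y,w,h,k,n): cv2.imwrite(n,cv2.resize(im[y:y+h,x:x+w],None,fx=k,fy=k,interpolation=cv2.INTER_CUBIC))
crop(t,190,195,66,40,12,"pics/tpad.png")
crop(t,275,190,105,65,7.5,"pics/tbr.png")
crop(s,205,180,80,98,6,"pics/sboth.png")
```

```text
(no output)
```

View pics/tpad.png

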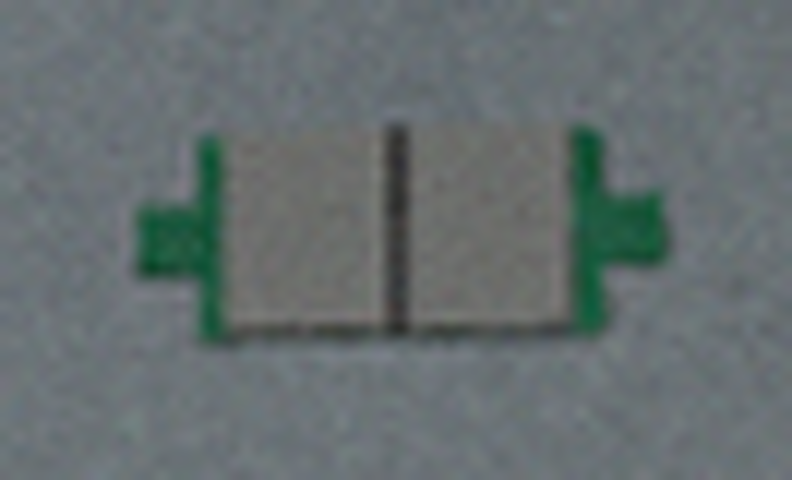

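View pics/tbr.png

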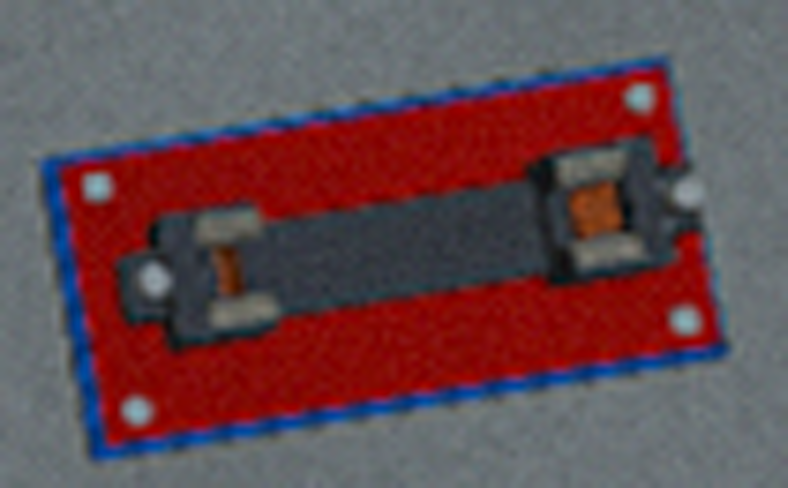

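View pics/sboth.png

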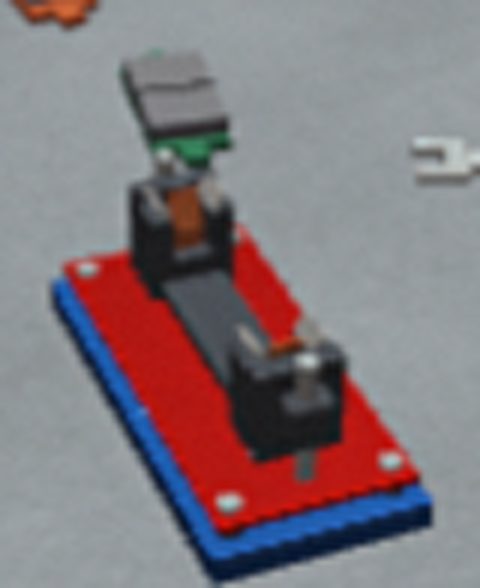

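```bash
cat > h.py <<'E'
import numpy as np,cv2
from bench import viewer
def rays(n,uv):
    m=viewer.camera_model(n);K=m["camera_matrix"];uv=np.atleast_2d(uv).astype(float)
    s=(uv-[K[0,2],K[1,2]])/[K[0,0],K[1,1]]; q=s.copy()
    for _ in range(20): q=s/(1+m["k1"]*(q**2).sum(1,keepdims=True))
    T=m["T"]; return T[:3,3], np.c_[q,np.ones(len(q))]@T[:3,:3].T
def atz(n,uv,z):
    o,d=rays(n,uv); return o+d*((z-o[2])/d[:,2])[:,None]
def atdepth(n,uv,dep):
    o,d=rays(n,uv); return o+d*np.asarray(dep)[:,None]
def proj(n,P):
    m=viewer.camera_model(n);K=m["camera_matrix"];T=m["T"];c=(np.atleast_2d(P)-T[:3,3])@T[:3,:3]
    q=c[:,:2]/c[:,2:];q=q*(1+m["k1"]*(q**2).sum(1,keepdims=True));return q*[K[0,0],K[1,1]]+[K[0,2],K[1,2]]
def tri(a,b):
    o1,d1=rays("top",a);o2,d2=rays("side",b);out=[]
    for x,y in zip(d1,d2):
        s=np.linalg.lstsq(np.c_[x,-y],o2-o1,rcond=None)[0]
        p,q=o1+x*s[0],o2+y*s[1];out.append(np.r_[(p+q)/2,np.linalg.norm(p-q)])
    return np.array(out)
def cr(pts,x,y,k): return (np.array(pts,float)+.5)/k-.5+[x,y]
def cloud(n,d,box):
    x0,y0,x1,y1=box;v,u=np.mgrid[y0:y1,x0:x1];uv=np.c_[u.ravel(),v.ravel()];z=d[y0:y1,x0:x1].ravel();k=z>0
    return atdepth(n,uv[k],z[k]),uv[k]
E
python3 - <<'E'
from h import *
np.set_printoptions(precision=4,suppress=True)
T=lambda p,x=190,y=195,k=12:cr(p,x,y,k)
L=atz("top",T([(222,135),(570,127),(578,322),(222,328)]),.018);print(L,L.mean(0))
E=atz("top",T([(138,208),(138,275),(664,192),(667,262)]),.007);print(E,E.mean(0))
v=E[:2].mean(0)-E[2:].mean(0);print(np.linalg.norm(v),np.degrees(np.arctan2(v[1],v[0])))
d=np.load("pics/top0d.npy");ds=np.load("pics/side0d.npy")
for n,D,b in(("top",d,(190,195,256,235)),("top",d,(275,190,380,255)),("side",ds,(205,180,285,278))):
    P,_=cloud(n,D,b);print(n,np.histogram(P[:,2],bins=np.arange(-.02,.12,.004)))
print("bench z top",np.median(cloud("top",d,(190,250,256,280))[0][:,2]),"side",np.median(cloud("side",ds,(190,230,205,280))[0][:,2]))
# pins, lips top/side
tt=cr([(154,282),(689,195),(229,224),(243,311),(591,165),(605,252)],275,190,7.5)
ss=cr([(170,158),(306,362),(152,203),(210,190),(246,342),(308,330)],205,180,6)
# left in top=+y=far in side
R=tri(tt,ss[[0,1,2,2,4,4]]);print("pins",R[:2])
for i in range(2,6): print(i,[tri(tt[[i]],ss[[j]])[0].round(4) for j in range(2,6)])
# plate
Q=cr([(97,187),(640,97),(137,411),(685,320)],275,190,7.5);
print(tri(Q,cr([(88,269),(228,501),(240,230),(390,460)],205,180,6)[[2,3,0,1]]))
E
```

```text
[[0.5573 0.1552 0.018 ]
 [0.557  0.0768 0.018 ]
 [0.513  0.0759 0.018 ]
 [0.5138 0.1555 0.018 ]] [0.5353 0.1159 0.018 ]
[[0.5426 0.1756 0.007 ]
 [0.5274 0.1757 0.007 ]
 [0.543  0.0562 0.007 ]
 [0.5271 0.0559 0.007 ]] [0.535  0.1159 0.007 ]
0.11960061288382615 90.02776777417219
top (array([   0,    0,    0,   34,  836, 1022,  174,   65,   71,  301,  126,
          3,    0,    0,    0,    0,    0,    0,    0,    0,    0,    0,
          0,    0,    0,    0,    0,    0,    0,    0,    0,    0,    0,
          0]), array([-0.02 , -0.016, -0.012, -0.008, -0.004,  0.   ,  0.004,  0.008,
        0.012,  0.016,  0.02 ,  0.024,  0.028,  0.032,  0.036,  0.04 ,
        0.044,  0.048,  0.052,  0.056,  0.06 ,  0.064,  0.068,  0.072,
        0.076,  0.08 ,  0.084,  0.088,  0.092,  0.096,  0.1  ,  0.104,
        0.108,  0.112,  0.116]))
top (array([   0,    0,    0,   80, 1389, 1640,  159,   18,  227,  131,   26,
        753, 1105,  108,    5,   69,  339,  115,   15,   51,   21,   14,
         37,   58,   41,   97,  185,   88,   22,    9,    0,    0,    0,
          0]), array([-0.02 , -0.016, -0.0
[... 1157 characters left out ...]
 0.0375])]
3 [array([ 0.4757, -0.1001,  0.0874,  0.0034]), array([ 0.4897, -0.1022,  0.0924,  0.0255]), array([ 0.5005, -0.1139,  0.0058,  0.0357]), array([ 0.5155, -0.1172,  0.0118,  0.0675])]
4 [array([ 0.4845, -0.1989,  0.1562,  0.0625]), array([ 0.4975, -0.1998,  0.1587,  0.0361]), array([ 0.5079, -0.2175,  0.0852,  0.0316]), array([ 0.5219, -0.2194,  0.0878,  0.0028])]
5 [array([ 0.4703, -0.203 ,  0.1576,  0.0358]), array([ 0.483 , -0.2042,  0.1608,  0.0097]), array([ 0.4923, -0.222 ,  0.0882,  0.0032]), array([ 0.506 , -0.2242,  0.0918,  0.0253])]
[[ 0.5278 -0.0576  0.0345  0.0035]
 [ 0.5527 -0.2517  0.0316  0.0015]
 [ 0.4471 -0.0685  0.0308  0.0003]
 [ 0.4733 -0.2621  0.0318  0.0012]]
```

The new pad is centred near (0.535, 0.116), with its long axis on world y. The carrier is centred near (0.4995, -0.160), turned about +7.5°, with seat z around 0.060. Next I move over the pad.

```bash
python3 -m inch '[{"translation":[-45,0,-41],"yaw":0},{"translation":[-45,0,-41],"yaw":0},{"translation":[-45,0,-41],"yaw":0},{"translation":[-45,0,-41],"yaw":0},{"translation":[-45,0,-41],"yaw":0},{"translation":[-45,0,-41],"yaw":0},{"translation":[-45,0,-41],"yaw":0},{"translation":[-45,0,-41],"yaw":0},{"translation":[-45,0,-41],"yaw":0},{"translation":[-45,0,-41],"yaw":0}]' 0
```

```text
time_s: 1.35
tool_pos: [0.4939, 0.0106, 0.4023]
tool_rot: [[-0.925, 0.0, 0.38], [-0.38, 0.001, -0.925], [-0.001, -1.0, -0.001]]
wrist_force: [0.6, -1.5, -0.2]
finger_gap: 0.0857
```

```bash
python3 -m inch '[{"translation":[0,0,0],"yaw":-10},{"translation":[0,0,0],"yaw":-10},{"translation":[0,0,0],"yaw":-10},{"translation":[0,0,0],"yaw":-10},{"translation":[0,0,0],"yaw":-10},{"translation":[0,0,0],"yaw":-10},{"translation":[0,0,0],"yaw":-7}]'
cat > st.py <<'E'
# usage: st.py x y z yawdeg  -> tool-frame mm to go (gripper jaw axis angle)
import sys,numpy as np
from bench import readout
s=readout.observe();R=np.array(s["tool_rot"]);p=np.array(s["tool_pos"])
print("t",round(s["time_s"],2),"p",p.round(4),"jaw",round(np.degrees(np.arctan2(R[1,2],R[0,2])),2),"down",R[:,1].round(4),"F",np.round(s["wrist_force"],1),"gap",round(s["finger_gap"],4))
if len(sys.argv)>3:
    a=np.array(list(map(float,sys.argv[1:4])));print("tool mm",((a-p)@R*1e3).round(1))
E
python3 st.py .535 .116 .30
```

```text
time_s: 2.22
tool_pos: [0.494, 0.0169, 0.3998]
tool_rot: [[0.035, -0.005, 0.999], [-0.999, 0.003, 0.036], [-0.003, -1.0, -0.004]]
wrist_force: [0.4, 0.2, -0.3]
finger_gap: 0.0852
t 2.23 p [0.494  0.0169 0.3998] jaw 2.03 down [-0.0046  0.0027 -1.    ] F [ 0.4  0.2 -0.3] gap 0.0852
tool mm [-97.3  99.9  44.9]
```

```bash
python3 -m inch '[{"translation":[-33,33,15],"yaw":2},{"translation":[-33,33,15],"yaw":0},{"translation":[-31,33,14],"yaw":0},{"translation":[0,30,0],"yaw":0},{"translation":[0,30,0],"yaw":0},{"translation":[0,0,0],"yaw":0}]'; python3 st.py .535 .116 .177
python3 - <<'E'
from h import *
p,d=viewer.read_camera("top");cv2.imwrite("pics/t1.png",p[...,::-1])
p,d=viewer.read_camera("side");cv2.imwrite("pics/s1.png",cv2.resize(p[120:270,150:350,::-1],None,fx=4,fy=4))
E
```

```text
time_s: 2.98
tool_pos: [0.5378, 0.1177, 0.2359]
tool_rot: [[0.001, -0.004, 1.0], [-1.0, 0.002, 0.001], [-0.002, -1.0, -0.004]]
wrist_force: [1.3, 0.3, 0.4]
finger_gap: 0.0852
t 2.98 p [0.5378 0.1177 0.2359] jaw 0.04 down [-0.0038  0.0017 -1.    ] F [1.3 0.3 0.4] gap 0.0852
tool mm [ 1.8 58.9 -2.6]
```

View pics/s1.png

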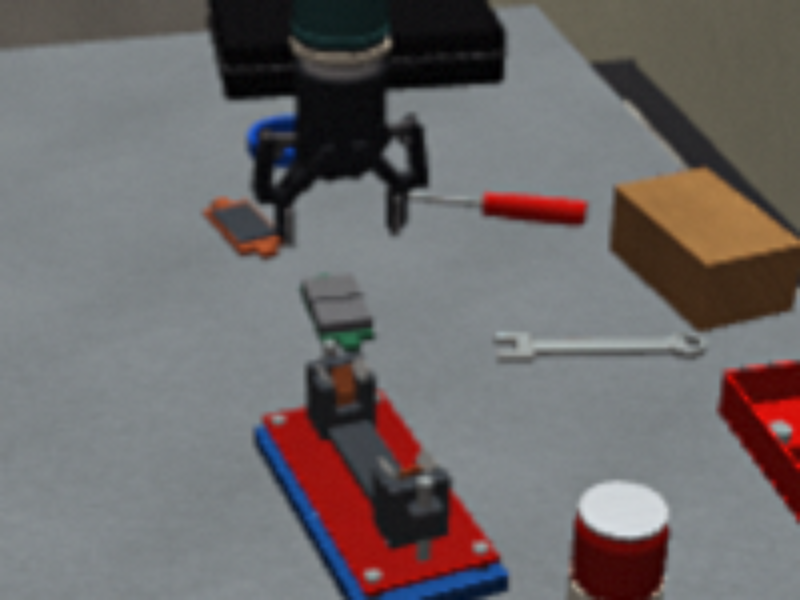

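The fingers, at about (285,235) and (395,228) in the crop, are above the pad's sides at (335,305). I descend in steps.

```bash
python3 -m inch '[{"translation":[1.8,20,-2],"yaw":0},{"translation":[0,20,0],"yaw":0},{"translation":[0,12,0],"yaw":0},{"translation":[0,0,0],"yaw":0}]'; python3 st.py .535 .116 .172
python3 - <<'E'
from h import *
p,d=viewer.read_camera("side");cv2.imwrite("pics/s2.png",cv2.resize(p[160:215,205:265,::-1],None,fx=10,fy=10,interpolation=cv2.INTER_CUBIC))
E
```

```text
time_s: 3.58
tool_pos: [0.5409, 0.1156, 0.1913]
tool_rot: [[-0.001, 0.013, 1.0], [-1.0, 0.003, -0.001], [-0.003, -1.0, 0.013]]
wrist_force: [-0.1, -0.5, 0.2]
finger_gap: 0.0854
t 3.58 p [0.5409 0.1156 0.1913] jaw -0.04 down [ 0.0126  0.003  -0.9999] F [-0.1 -0.5  0.2] gap 0.0854
tool mm [-0.4 19.2 -6.2]
```

View pics/s2.png

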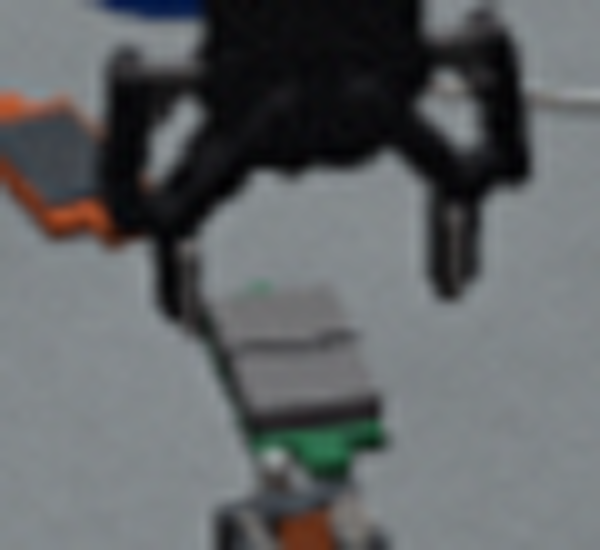

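```bash
python3 -m inch '[{"translation":[0,0,-7],"yaw":0},{"translation":[0,0,0],"yaw":0},{"translation":[0,0,0],"yaw":0}]'; python3 st.py .535 .116 .172;python3 -m inch '[{"translation":[0,0,0],"yaw":0}]';python3 st.py
```

```text
time_s: 4.0
tool_pos: [0.5344, 0.1157, 0.1936]
tool_rot: [[-0.001, 0.017, 1.0], [-1.0, 0.003, -0.001], [-0.003, -1.0, 0.017]]
wrist_force: [-0.5, 0.9, -0.5]
finger_gap: 0.0859
t 4.0 p [0.5344 0.1157 0.1936] jaw -0.04 down [ 0.0165  0.0034 -0.9999] F [-0.5  0.9 -0.5] gap 0.0859
tool mm [-0.2 21.6  0.3]
time_s: 4.12
tool_pos: [0.5344, 0.1157, 0.1938]
tool_rot: [[-0.0, 0.017, 1.0], [-1.0, 0.003, -0.001], [-0.003, -1.0, 0.017]]
wrist_force: [0.1, 0.5, 0.1]
finger_gap: 0.0852
t 4.12 p [0.5344 0.1157 0.1938] jaw -0.03 down [ 0.0169  0.0034 -0.9999] F [0.1 0.5 0.1] gap 0.0852
```

```bash
python3 -m inch '[{"translation":[0,-20,0],"yaw":0},{"translation":[0,-20,0],"yaw":0},{"translation":[0,0,0],"yaw":0},{"translation":[0,0,0],"yaw":0}]';python3 st.py .535 .116 .178
```

```text
time_s: 4.62
tool_pos: [0.5336, 0.1156, 0.2339]
tool_rot: [[-0.0, 0.016, 1.0], [-1.0, 0.003, -0.001], [-0.003, -1.0, 0.016]]
wrist_force: [0.4, -0.3, 0.3]
finger_gap: 0.0855
t 4.62 p [0.5336 0.1156 0.2339] jaw -0.03 down [ 0.0158  0.0033 -0.9999] F [ 0.4 -0.3  0.3] gap 0.0855
tool mm [-0.2 55.9  0.5]
```

```bash
python3 -m inch '[{"translation":[0,-30,0],"yaw":0},{"translation":[0,-30,0],"yaw":0},{"translation":[0,0,0],"yaw":0},{"translation":[0,0,0],"yaw":0}]';python3 st.py;  python3 -m inch '[{"translation":[0,0,-20],"yaw":0},{"translation":[0,0,0],"yaw":0},{"translation":[0,0,0],"yaw":0}]';python3 st.py .535 .116 .178; python3 -m inch '[{"translation":[0,0,7],"yaw":0},{"translation":[0,0,7],"yaw":0},{"translation":[0,0,7],"yaw":0},{"translation":[0,0,0],"yaw":0}]';python3 st.py .535 .116 .178
```

```text
time_s: 5.12
tool_pos: [0.5314, 0.1152, 0.2908]
tool_rot: [[-0.001, 0.009, 1.0], [-1.0, 0.003, -0.001], [-0.003, -1.0, 0.009]]
wrist_force: [0.0, -0.9, -0.4]
finger_gap: 0.0858
t 5.12 p [0.5314 0.1152 0.2908] jaw -0.04 down [ 0.0089  0.0027 -1.    ] F [ 0.  -0.9 -0.4] gap 0.0858
time_s: 5.5
tool_pos: [0.5109, 0.1151, 0.2873]
tool_rot: [[-0.001, 0.005, 1.0], [-1.0, 0.002, -0.001], [-0.002, -1.0, 0.005]]
wrist_force: [0.6, 0.6, -0.1]
finger_gap: 0.0853
t 5.5 p [0.5109 0.1151 0.2873] jaw -0.05 down [ 0.0047  0.0023 -1.    ] F [ 0.6  0.6 -0.1] gap 0.0853
tool mm [ -0.7 109.4  23.6]
time_s: 6.0
tool_pos: [0.5356, 0.115, 0.287]
tool_rot: [[-0.001, 0.007, 1.0], [-1.0, 0.002, -0.001], [-0.002, -1.0, 0.007]]
wrist_force: [-0.0, 0.2, -1.1]
finger_gap: 0.0854
t 6.0 p [0.5356 0.115  0.287 ] jaw -0.06 down [ 0.0065  0.0024 -1.    ] F [-0.   0.2 -1.1] gap 0.0854
tool mm [ -0.8 109.   -1.3]
```

```bash
python3 -m inch '[{"translation":[-0.8,10,-1],"yaw":0},{"translation":[0,15,0],"yaw":0},{"translation":[0,15,0],"yaw":0},{"translation":[0,15,0],"yaw":0},{"translation":[0,15,0],"yaw":0},{"translation":[0,10,0],"yaw":0},{"translation":[0,5,0],"yaw":0},{"translation":[0,0,0],"yaw":0}]';python3 st.py .535 .116 .175
```

```text
time_s: 7.0
tool_pos: [0.5337, 0.116, 0.1945]
tool_rot: [[-0.001, 0.003, 1.0], [-1.0, 0.002, -0.001], [-0.002, -1.0, 0.003]]
wrist_force: [-0.2, -0.6, 0.1]
finger_gap: 0.0852
t 7.0 p [0.5337 0.116  0.1945] jaw -0.06 down [ 0.0028  0.0021 -1.    ] F [-0.2 -0.6  0.1] gap 0.0852
tool mm [ 0.  19.5  1.2]
```

```bash
python3 -m inch '[{"translation":[0,6,1],"yaw":0},{"translation":[0,6,0],"yaw":0},{"translation":[0,5,0],"yaw":0},{"translation":[0,2,0],"yaw":0},{"translation":[0,0,0],"yaw":0}]';python3 st.py .535 .116 .175
python3 -m inch '[{"translation":[0,0,0],"yaw":0},{"translation":[0,0,0],"yaw":0},{"translation":[0,0,0],"yaw":0},{"translation":[0,0,0],"yaw":0},{"translation":[0,0,0],"yaw":0},{"translation":[0,0,0],"yaw":0}]' 0.8 90;python3 st.py
```

```text
time_s: 7.62
tool_pos: [0.5356, 0.1161, 0.1753]
tool_rot: [[-0.001, 0.005, 1.0], [-1.0, 0.002, -0.001], [-0.002, -1.0, 0.005]]
wrist_force: [-0.3, -0.3, 0.0]
finger_gap: 0.0856
t 7.62 p [0.5356 0.1161 0.1753] jaw -0.06 down [ 0.0054  0.0023 -1.    ] F [-0.3 -0.3  0. ] gap 0.0856
tool mm [ 0.1  0.3 -0.6]
time_s: 8.38
tool_pos: [0.5353, 0.1161, 0.1761]
tool_rot: [[-0.001, 0.005, 1.0], [-1.0, 0.002, -0.001], [-0.002, -1.0, 0.005]]
wrist_force: [-0.3, 0.6, 0.4]
finger_gap: 0.0441
t 8.38 p [0.5353 0.1161 0.1761] jaw -0.05 down [ 0.0051  0.0023 -1.    ] F [-0.3  0.6  0.4] gap 0.0441
```

```bash
python3 -m inch '[{"translation":[0,-6,0],"yaw":0},{"translation":[0,-15,0],"yaw":0},{"translation":[0,-20,0],"yaw":0},{"translation":[0,-25,0],"yaw":0},{"translation":[0,-25,0],"yaw":0},{"translation":[0,-20,0],"yaw":0},{"translation":[0,-10,0],"yaw":0},{"translation":[0,0,0],"yaw":0}]';python3 st.py .4995 -.160 .30
python3 - <<'E'
from h import *
p,d=viewer.read_camera("top");cv2.imwrite("pics/t3.png",cv2.resize(p[180:260,180:280,::-1],None,fx=7,fy=7,interpolation=cv2.INTER_CUBIC))
p,d=viewer.read_camera("side");cv2.imwrite("pics/s3.png",cv2.resize(p[130:230,195:295,::-1],None,fx=6,fy=6,interpolation=cv2.INTER_CUBIC))
E
```

```text
time_s: 9.38
tool_pos: [0.5339, 0.1158, 0.3053]
tool_rot: [[-0.001, 0.007, 1.0], [-1.0, 0.002, -0.001], [-0.002, -1.0, 0.007]]
wrist_force: [1.4, -0.0, -3.0]
finger_gap: 0.0436
t 9.38 p [0.5339 0.1158 0.3053] jaw -0.05 down [ 0.0066  0.0024 -1.    ] F [ 1.4 -0.  -3. ] gap 0.0436
tool mm [275.8   4.4 -34.2]
```

View pics/s3.png

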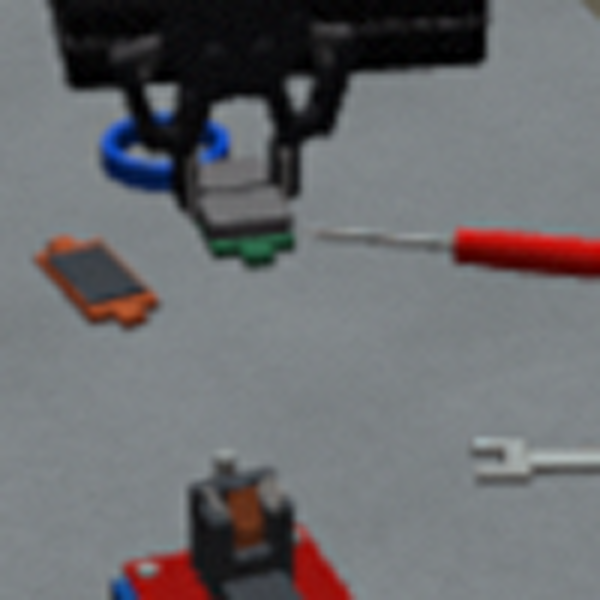

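View pics/t3.png

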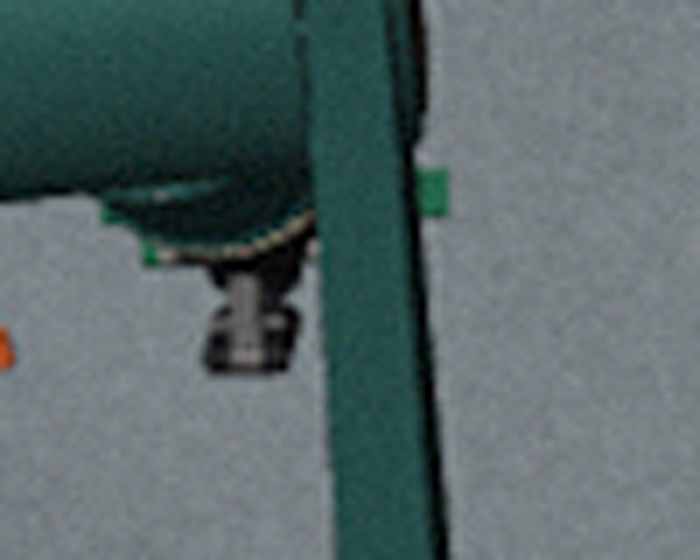

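The pad is held level, with its lining between the fingers at about (240,200) in the side crop and the ear at (258,252). I carry it over to the carrier.

```bash
python3 -m inch '[{"translation":[15,0,-2],"yaw":0},{"translation":[32,0,-4],"yaw":0},{"translation":[35,0,-4],"yaw":0},{"translation":[35,0,-5],"yaw":0},{"translation":[35,0,-5],"yaw":0},{"translation":[35,0,-5],"yaw":0},{"translation":[35,0,-5],"yaw":0},{"translation":[30,0,-3],"yaw":0},{"translation":[12,0,-1],"yaw":0},{"translation":[0,0,0],"yaw":-4}]';python3 st.py .4995 -.160 .30
python3 -m inch '[{"translation":[0,0,0],"yaw":-3.5},{"translation":[0,0,0],"yaw":0}]';python3 st.py .4995 -.160 .30
```

```text
time_s: 10.72
tool_pos: [0.4926, -0.1626, 0.2954]
tool_rot: [[0.07, -0.012, 0.997], [-0.998, 0.003, 0.07], [-0.004, -1.0, -0.012]]
wrist_force: [0.1, 0.1, -2.9]
finger_gap: 0.0432
t 10.72 p [ 0.4926 -0.1626  0.2954] jaw 4.01 down [-0.0118  0.0034 -0.9999] F [ 0.1  0.1 -2.9] gap 0.0432
tool mm [-2.1 -4.7  7. ]
time_s: 10.98
tool_pos: [0.4915, -0.1628, 0.2942]
tool_rot: [[0.131, -0.014, 0.991], [-0.991, 0.005, 0.132], [-0.007, -1.0, -0.014]]
wrist_force: [-0.2, -0.4, -3.5]
finger_gap: 0.0436
t 10.97 p [ 0.4915 -0.1628  0.2942] jaw 7.56 down [-0.0145  0.005  -0.9999] F [-0.2 -0.4 -3.5] gap 0.0436
tool mm [-1.8 -5.9  8.2]
```

```bash
python3 -m inch '[{"translation":[-1.5,-8,30],"yaw":0},{"translation":[0,0,0],"yaw":0},{"translation":[0,0,0],"yaw":0}]';python3 st.py .4995 -.160 .30;python3 -m inch '[{"translation":[0,0,-5],"yaw":0},{"translation":[0,0,-5],"yaw":0},{"translation":[0,0,-5],"yaw":0},{"translation":[0,0,0],"yaw":0}]';python3 st.py .4995 -.160 .30
```

```text
time_s: 11.35
tool_pos: [0.5203, -0.1564, 0.3006]
tool_rot: [[0.129, -0.018, 0.992], [-0.992, 0.007, 0.129], [-0.009, -1.0, -0.017]]
wrist_force: [-0.4, 0.5, -2.8]
finger_gap: 0.0436
t 11.35 p [ 0.5203 -0.1564  0.3006] jaw 7.39 down [-0.0185  0.0068 -0.9998] F [-0.4  0.5 -2.8] gap 0.0436
tool mm [  0.9   0.9 -21.1]
time_s: 11.85
tool_pos: [0.5022, -0.1582, 0.3002]
tool_rot: [[0.127, -0.021, 0.992], [-0.992, 0.008, 0.128], [-0.011, -1.0, -0.02]]
wrist_force: [-0.1, -0.7, -2.3]
finger_gap: 0.0437
t 11.85 p [ 0.5022 -0.1582  0.3002] jaw 7.33 down [-0.0215  0.0079 -0.9997] F [-0.1 -0.7 -2.3] gap 0.0437
tool mm [ 1.5  0.2 -2.9]
```

```bash
python3 -m inch '[{"translation":[0,-8,0],"yaw":0},{"translation":[0,-14,0],"yaw":0},{"translation":[0,-14,0],"yaw":0},{"translation":[0,-10,0],"yaw":0},{"translation":[0,-4,0],"yaw":0},{"translation":[0,0,0],"yaw":0}]';python3 st.py .4995 -.160 .30;python3 -m inch '[{"translation":[0,25,0],"yaw":0},{"translation":[0,25,0],"yaw":0},{"translation":[0,0,0],"yaw":0},{"translation":[0,0,0],"yaw":0}]';python3 st.py .4995 -.160 .30
```

```text
time_s: 12.6
tool_pos: [0.5041, -0.1588, 0.3553]
tool_rot: [[0.127, -0.018, 0.992], [-0.992, 0.006, 0.128], [-0.009, -1.0, -0.017]]
wrist_force: [-0.2, -0.1, -2.8]
finger_gap: 0.0441
t 12.6 p [ 0.5041 -0.1588  0.3553] jaw 7.33 down [-0.0181  0.0065 -0.9998] F [-0.2 -0.1 -2.8] gap 0.0441
tool mm [ 1.1 55.4 -3.8]
time_s: 13.1
tool_pos: [0.5033, -0.1585, 0.3043]
tool_rot: [[0.127, -0.018, 0.992], [-0.992, 0.006, 0.128], [-0.009, -1.0, -0.017]]
wrist_force: [-0.6, 0.6, -1.9]
finger_gap: 0.0436
t 13.1 p [ 0.5033 -0.1585  0.3043] jaw 7.33 down [-0.0182  0.0065 -0.9998] F [-0.6  0.6 -1.9] gap 0.0436
tool mm [ 1.   4.3 -3.9]
```

```bash
python3 -m inch '[{"translation":[0,-8,0],"yaw":0},{"translation":[0,-15,0],"yaw":0},{"translation":[0,-18,0],"yaw":0},{"translation":[0,-18,0],"yaw":0},{"translation":[0,-16,0],"yaw":0},{"translation":[0,-12,0],"yaw":0},{"translation":[0,-8,0],"yaw":0},{"translation":[0,-4,0],"yaw":0},{"translation":[0,0,0],"yaw":0}]';python3 st.py .4995 -.160 .30;python3 -m inch '[{"translation":[0,25,0],"yaw":0},{"translation":[0,25,0],"yaw":0},{"translation":[0,25,0],"yaw":0},{"translation":[0,25,0],"yaw":0},{"translation":[0,0,0],"yaw":0},{"translation":[0,0,0],"yaw":0}]';python3 st.py .4995 -.160 .30
python3 - <<'E'
from h import *
p,d=viewer.read_camera("top");cv2.imwrite("pics/t4.png",p[...,::-1]);cv2.imwrite("pics/t4c.png",cv2.resize(p[185:260,270:385,::-1],None,fx=6,fy=6,interpolation=cv2.INTER_CUBIC))
p,d=viewer.read_camera("side");cv2.imwrite("pics/s4.png",p[...,::-1]);cv2.imwrite("pics/s4c.png",cv2.resize(p[165:280,200:300,::-1],None,fx=5,fy=5,interpolation=cv2.INTER_CUBIC))
E
```

```text
time_s: 14.22
tool_pos: [0.5059, -0.1594, 0.4167]
tool_rot: [[0.128, -0.008, 0.992], [-0.992, 0.002, 0.128], [-0.003, -1.0, -0.008]]
wrist_force: [-0.1, -0.0, -3.2]
finger_gap: 0.0436
t 14.22 p [ 0.5059 -0.1594  0.4167] jaw 7.34 down [-0.0079  0.0017 -1.    ] F [-0.1 -0.  -3.2] gap 0.0436
tool mm [ 1.000e-01  1.167e+02 -5.500e+00]
time_s: 14.98
tool_pos: [0.5046, -0.1591, 0.312]
tool_rot: [[0.128, -0.012, 0.992], [-0.992, 0.003, 0.128], [-0.005, -1.0, -0.011]]
wrist_force: [0.9, 0.1, -2.9]
finger_gap: 0.0437
t 14.97 p [ 0.5046 -0.1591  0.312 ] jaw 7.33 down [-0.0116  0.0034 -0.9999] F [ 0.9  0.1 -2.9] gap 0.0437
tool mm [ 0.3 12.1 -5.1]
```

View pics/s4c.png

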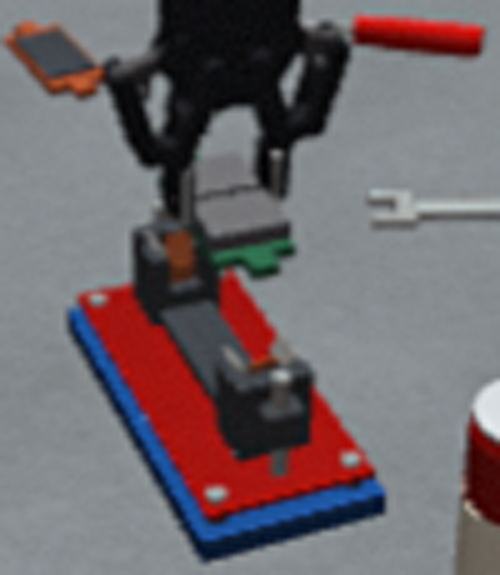

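View pics/t4c.png

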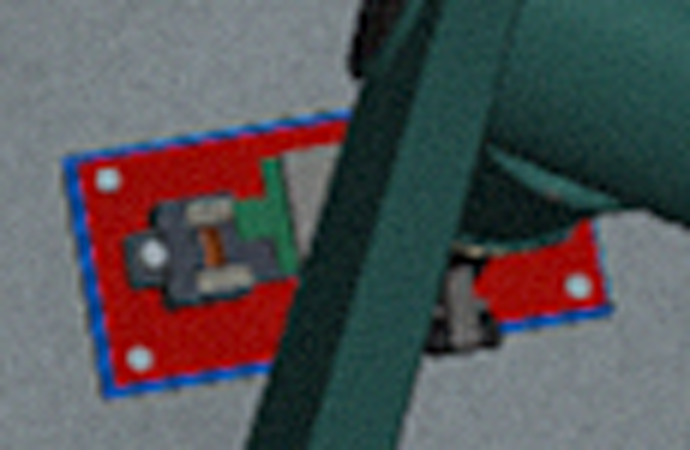

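Run:
```python
import cv2
t=cv2.imread("pics/t4.png"); s=cv2.imread("pics/s4.png")
a=cv2.resize(t[208:242,288:328],None,fx=14,fy=14,interpolation=cv2.INTER_CUBIC)
b=cv2.resize(s[194:228,232:264],None,fx=14,fy=14,interpolation=cv2.INTER_CUBIC)
cv2.imwrite("pics/ta.png",a);cv2.imwrite("pics/sb.png",b)
```

```text
(no output)
```

View pics/ta.png

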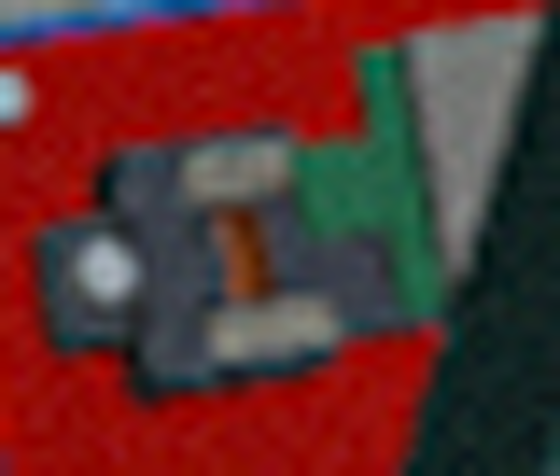

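View pics/sb.png

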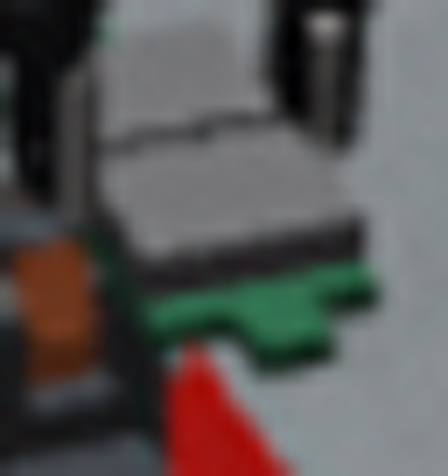

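Run:
```python
from h import *
np.set_printoptions(precision=4,suppress=True)
z=.312-.176
et=atz("top",cr([(296,143),(308,238)],288,208,14),z+.007);print("ear+ top",et,et.mean(0))
es=atz("side",cr([(262,345),(335,335)],232,194,14),z+.007);print("ear- side",es,es.mean(0))
es2=atz("side",cr([(262,368),(330,358)],232,194,14),z);print("ear- under",es2,es2.mean(0))
v=et.mean(0)-es.mean(0);print("len",np.linalg.norm(v),"ang",np.degrees(np.arctan2(v[1],v[0])),"mid",(et.mean(0)+es.mean(0))/2)
for zz in(.086,.088,.09):print("slot+ top",atz("top",cr([(238,168),(273,330)],288,208,14),zz).mean(0), "slot- top",atz("top",cr([(591,165),(605,252)],275,190,7.5),zz).mean(0),
 "side slot-",atz("side",cr([(246,342),(308,330)],205,180,6),zz).mean(0),"side slot+",atz("side",cr([(152,203),(210,190)],205,180,6),zz).mean(0))
# seat height from bar depth
d=np.load("pics/top0d.npy");P,uv=cloud("top",d,(275,190,380,255));
c=np.array([.4995,-.16]);a=np.radians(7.5);q=(P[:,:2]-c)@np.array([[np.cos(a),-np.sin(a)],[np.sin(a),np.cos(a)]])
k=(abs(q[:,0])<.013)&(abs(q[:,1])<.04);print("bar z",np.median(P[k,2]),k.sum())
d=np.load("pics/side0d.npy");P,uv=cloud("side",d,(205,180,285,278));q=(P[:,:2]-c)@np.array([[np.cos(a),-np.sin(a)],[np.sin(a),np.cos(a)]])
k=(abs(q[:,0])<.013)&(abs(q[:,1])<.035);print("bar z",np.median(P[k,2]),k.sum())
```

```text
ear+ top [[ 0.5052 -0.0992  0.143 ]
 [ 0.4889 -0.1005  0.143 ]] [ 0.4971 -0.0999  0.143 ]
ear- side [[ 0.5042 -0.2171  0.143 ]
 [ 0.5186 -0.217   0.143 ]] [ 0.5114 -0.217   0.143 ]
ear- under [[ 0.505  -0.2147  0.136 ]
 [ 0.5185 -0.2144  0.136 ]] [ 0.5117 -0.2146  0.136 ]
len 0.11805149926537134 ang 96.9804070506945 mid [ 0.5042 -0.1585  0.143 ]
slot+ top [ 0.492  -0.0983  0.086 ] slot- top [ 0.5088 -0.2215  0.086 ] side slot- [ 0.5063 -0.2181  0.086 ] side slot+ [ 0.4896 -0.0957  0.086 ]
slot+ top [ 0.4918 -0.098   0.088 ] slot- top [ 0.5086 -0.221   0.088 ] side slot- [ 0.5056 -0.2207  0.088 ] side slot+ [ 0.489  -0.0987  0.088 ]
slot+ top [ 0.4916 -0.0978  0.09  ] slot- top [ 0.5084 -0.2205  0.09  ] side slot- [ 0.5049 -0.2233  0.09  ] side slot+ [ 0.4883 -0.1016  0.09  ]
bar z 0.046660023686436514 304
bar z 0.047937010871967445 84
```

```bash
python3 -m inch '[{"translation":[0.4,6,-3],"yaw":-0.3},{"translation":[0.3,10,-3],"yaw":0},{"translation":[0,10,0],"yaw":0},{"translation":[0,6,0],"yaw":0},{"translation":[0,0,0],"yaw":0}]';python3 st.py .4988 -.1606 .275
```

```text
time_s: 15.7
tool_pos: [0.4984, -0.1608, 0.2797]
tool_rot: [[0.133, -0.009, 0.991], [-0.991, 0.002, 0.133], [-0.003, -1.0, -0.008]]
wrist_force: [-0.3, -0.1, -3.0]
finger_gap: 0.0436
t 15.7 p [ 0.4984 -0.1608  0.2797] jaw 7.65 down [-0.0085  0.002  -1.    ] F [-0.3 -0.1 -3. ] gap 0.0436
tool mm [-0.1  4.6  0.5]
```

```bash
python3 -m inch '[{"translation":[0,4,0],"yaw":0},{"translation":[0,0,0],"yaw":0}]';python3 st.py .4988 -.1606 .275
python3 - <<'E'
from h import *
p,d=viewer.read_camera("top");cv2.imwrite("pics/t5.png",p[...,::-1]);
q,d=viewer.read_camera("side");cv2.imwrite("pics/s5.png",q[...,::-1])
a=cv2.resize(p[208:242,288:328,::-1],None,fx=14,fy=14,interpolation=cv2.INTER_CUBIC)
b=cv2.resize(q[200:260,220:270,::-1],None,fx=10,fy=10,interpolation=cv2.INTER_CUBIC)
cv2.imwrite("pics/ta5.png",a);cv2.imwrite("pics/sb5.png",b)
E
```

```text
time_s: 15.95
tool_pos: [0.4986, -0.1608, 0.2754]
tool_rot: [[0.133, -0.008, 0.991], [-0.991, 0.002, 0.133], [-0.003, -1.0, -0.008]]
wrist_force: [0.8, 0.6, -2.8]
finger_gap: 0.0436
t 15.95 p [ 0.4986 -0.1608  0.2754] jaw 7.65 down [-0.0083  0.0019 -1.    ] F [ 0.8  0.6 -2.8] gap 0.0436
tool mm [-0.2  0.4  0.3]
```

View pics/ta5.png

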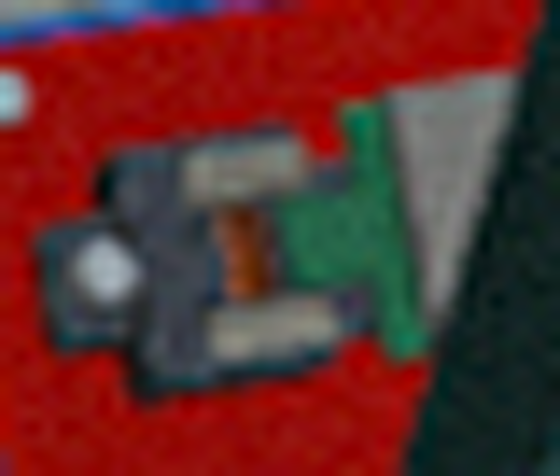

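View pics/sb5.png

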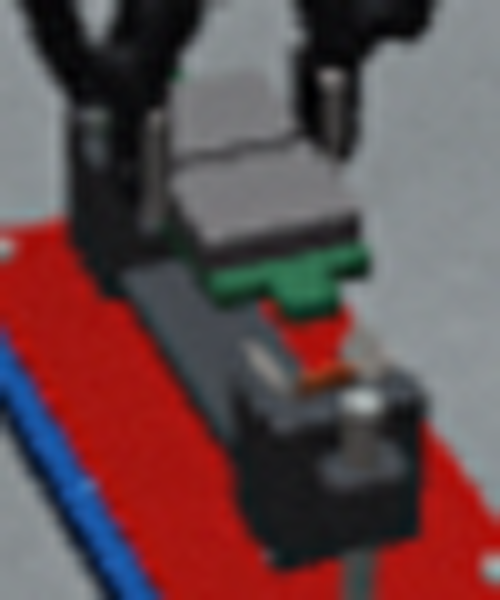

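Run:
```python
from h import *
np.set_printoptions(precision=4,suppress=True)
z=.2754-.176
et=atz("top",cr([(273,200),(287,291)],288,208,14),z+.007).mean(0)
es=atz("side",cr([(276,300),(340,291)],220,200,10),z+.007).mean(0)
eu=atz("side",cr([(283,318),(338,310)],220,200,10),z).mean(0)
print(et,es,eu)
A=np.array([.4918,-.098]);B=np.array([.5056,-.2207]);u=np.array([-.1352,.9908]);n=np.array([.9908,.1352])
print("x err + ",(et[:2]-A)@n*1e3," - ",(es[:2]-B)@n*1e3,(eu[:2]-B)@n*1e3,"along",(et[:2]-A)@u*1e3,(es[:2]-B)@u*1e3)
```

```text
[ 0.4908 -0.1002  0.1064] [ 0.5054 -0.216   0.1064] [ 0.5064 -0.215   0.0994]
x err +  -1.2965280279765057  -  0.41943268573614273 1.5888690635070177 along -2.0477954858176557 4.722583107039353
```

```bash
python3 -m inch '[{"translation":[0.7,3,0],"yaw":0.5},{"translation":[0,3,0],"yaw":0},{"translation":[0,3,0],"yaw":0},{"translation":[0,0,0],"yaw":0}]';python3 st.py;python3 -m inch '[{"translation":[0,3,0],"yaw":0},{"translation":[0,2,0],"yaw":0},{"translation":[0,2,0],"yaw":0}]';python3 st.py .4988 -.1615 .25
```

```text
time_s: 16.55
tool_pos: [0.499, -0.1617, 0.2665]
tool_rot: [[0.124, -0.007, 0.992], [-0.992, 0.001, 0.124], [-0.002, -1.0, -0.007]]
wrist_force: [-0.2, -0.0, -2.8]
finger_gap: 0.0436
t 16.55 p [ 0.499  -0.1617  0.2665] jaw 7.12 down [-0.0069  0.0012 -1.    ] F [-0.2 -0.  -2.8] gap 0.0436
time_s: 16.92
tool_pos: [0.499, -0.1618, 0.2592]
tool_rot: [[0.124, -0.007, 0.992], [-0.992, 0.001, 0.124], [-0.002, -1.0, -0.006]]
wrist_force: [0.3, -0.1, -2.1]
finger_gap: 0.0439
t 16.93 p [ 0.499  -0.1618  0.2592] jaw 7.12 down [-0.0066  0.001  -1.    ] F [ 0.3 -0.1 -2.1] gap 0.0439
tool mm [-0.3  9.2 -0.1]
```

```bash
python3 -m inch '[{"translation":[0,2,0],"yaw":0},{"translation":[0,1.5,0],"yaw":0},{"translation":[0,1,0],"yaw":0}]';python3 st.py .4988 -.1615 .25;python3 -m inch '[{"translation":[0,2,0],"yaw":0},{"translation":[0,2,0],"yaw":0}]';python3 st.py;python3 - <<'E'
from h import *
p,d=viewer.read_camera("top");
q,d=viewer.read_camera("side");
a=cv2.resize(p[208:242,288:328,::-1],None,fx=10,fy=10,interpolation=cv2.INTER_CUBIC)
b=cv2.resize(q[208:265,225:265,::-1],None,fx=9,fy=9,interpolation=cv2.INTER_CUBIC)
o=np.zeros((520,770,3),np.uint8);o[:340,:400]=a;o[:513,405:765]=b;cv2.imwrite("pics/c6.png",o)
E
```

```text
time_s: 17.3
tool_pos: [0.499, -0.1618, 0.2543]
tool_rot: [[0.124, -0.007, 0.992], [-0.992, 0.001, 0.124], [-0.002, -1.0, -0.006]]
wrist_force: [0.4, 0.1, -2.6]
finger_gap: 0.0436
t 17.3 p [ 0.499  -0.1618  0.2543] jaw 7.12 down [-0.0066  0.001  -1.    ] F [ 0.4  0.1 -2.6] gap 0.0436
tool mm [-0.3  4.3 -0.2]
time_s: 17.55
tool_pos: [0.4991, -0.1615, 0.2505]
tool_rot: [[0.124, -0.006, 0.992], [-0.992, 0.001, 0.124], [-0.002, -1.0, -0.006]]
wrist_force: [-0.5, 2.7, 1.6]
finger_gap: 0.0436
t 17.55 p [ 0.4991 -0.1615  0.2505] jaw 7.11 down [-0.0062  0.0015 -1.    ] F [-0.5  2.7  1.6] gap 0.0436
```

View pics/c6.png

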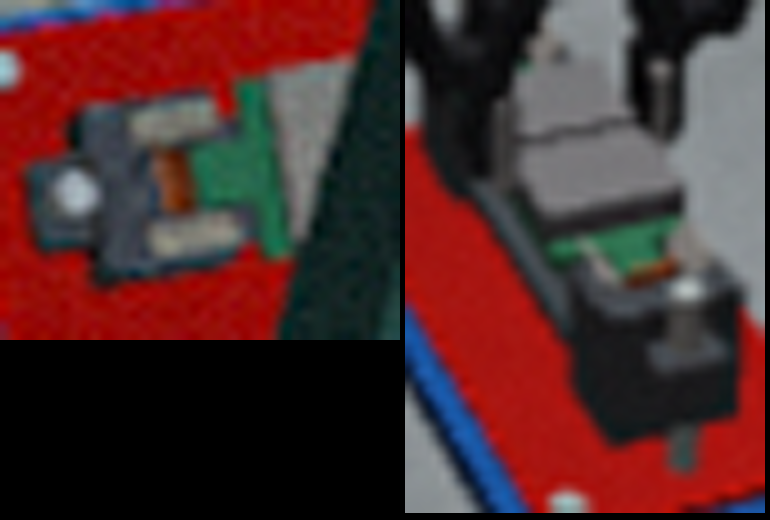

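Both ears sit between the lips, at about (220,165) in the top crop and (625,245) in the side crop. Fy = +2.7 N means the -y clip touched first, so I nudge towards +y and keep pressing gently.

```bash
python3 -m inch '[{"translation":[-1,0.5,0],"yaw":0},{"translation":[0,1.5,0],"yaw":0}]';python3 -m inch '[{"translation":[0,1.5,0],"yaw":0},{"translation":[0,1.5,0],"yaw":0}]' | grep -v rot;python3 -m inch '[{"translation":[0,1.5,0],"yaw":0},{"translation":[0,1.5,0],"yaw":0}]' | grep -v rot;python3 st.py
```

```text
time_s: 17.9
tool_pos: [0.499, -0.1605, 0.2484]
tool_rot: [[0.124, -0.006, 0.992], [-0.992, 0.001, 0.124], [-0.002, -1.0, -0.006]]
wrist_force: [-0.5, 2.2, 0.1]
finger_gap: 0.0436
time_s: 18.15
tool_pos: [0.4989, -0.1604, 0.2453]
wrist_force: [-0.7, 1.5, 1.2]
finger_gap: 0.0435
time_s: 18.4
tool_pos: [0.4989, -0.1604, 0.2422]
wrist_force: [-0.8, 2.1, 2.4]
finger_gap: 0.0439
t 18.4 p [ 0.4989 -0.1604  0.2422] jaw 7.12 down [-0.0059  0.0012 -1.    ] F [-0.8  2.1  2.4] gap 0.0439
```

```bash
python3 -m inch '[{"translation":[-0.8,1.5,0],"yaw":0},{"translation":[0,1.5,0],"yaw":0}]'|grep -v rot;python3 -m inch '[{"translation":[0,1.5,0],"yaw":0},{"translation":[0,1.5,0],"yaw":0}]' | grep -v rot;python3 -m inch '[{"translation":[0,1.5,0],"yaw":0},{"translation":[0,1.5,0],"yaw":0}]' | grep -v rot;python3 st.py
```

```text
time_s: 18.65
tool_pos: [0.4991, -0.1602, 0.2398]
wrist_force: [-2.8, 1.2, 7.6]
finger_gap: 0.0435
time_s: 18.9
tool_pos: [0.4995, -0.1607, 0.2381]
wrist_force: [-2.5, 2.1, 7.7]
finger_gap: 0.0439
time_s: 19.15
tool_pos: [0.4996, -0.1609, 0.2364]
wrist_force: [-2.4, 4.1, 10.0]
finger_gap: 0.0441
t 19.15 p [ 0.4996 -0.1609  0.2364] jaw 7.14 down [-0.0026 -0.0029 -1.    ] F [-2.4  4.1 10. ] gap 0.0441
```

```bash
python3 -m inch '[{"translation":[-0.7,1.5,0.5],"yaw":0},{"translation":[0,1.5,0],"yaw":0}]'|grep -v rot;python3 st.py;python3 -m inch '[{"translation":[0,1.5,0],"yaw":0},{"translation":[0,1.5,0],"yaw":0}]' | grep -v rot;python3 st.py
python3 - <<'E'
from h import *
p,d=viewer.read_camera("top");
q,d=viewer.read_camera("side");
a=cv2.resize(p[208:242,288:328,::-1],None,fx=10,fy=10,interpolation=cv2.INTER_CUBIC)
b=cv2.resize(q[208:265,225:265,::-1],None,fx=9,fy=9,interpolation=cv2.INTER_CUBIC)
o=np.zeros((520,770,3),np.uint8);o[:340,:400]=a;o[:513,405:765]=b;cv2.imwrite("pics/c7.png",o)
E
```

```text
time_s: 19.4
tool_pos: [0.5, -0.1601, 0.234]
wrist_force: [-0.5, 2.9, 2.8]
finger_gap: 0.0439
t 19.4 p [ 0.5    -0.1601  0.234 ] jaw 7.15 down [-0.0019 -0.0032 -1.    ] F [-0.5  2.9  2.8] gap 0.0439
time_s: 19.65
tool_pos: [0.5001, -0.16, 0.2307]
wrist_force: [-0.1, 2.0, 3.8]
finger_gap: 0.0434
t 19.65 p [ 0.5001 -0.16    0.2307] jaw 7.15 down [-0.0017 -0.003  -1.    ] F [-0.1  2.   3.8] gap 0.0434
```

View pics/c7.png

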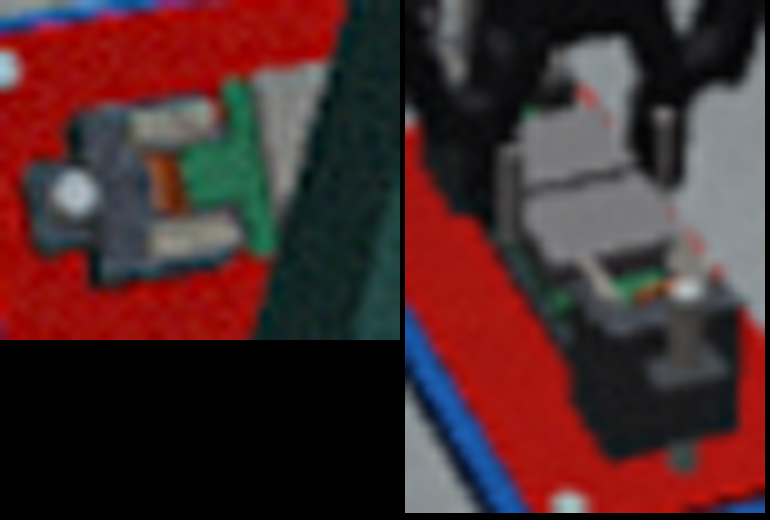

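```bash
python3 -m inch '[{"translation":[-0.4,1.5,0],"yaw":0},{"translation":[0,1.5,0],"yaw":0}]'|grep -v rot;python3 -m inch '[{"translation":[0,1.5,0],"yaw":0},{"translation":[0,1.5,0],"yaw":0}]' | grep -v rot;python3 st.py
```

```text
time_s: 20.0
tool_pos: [0.5001, -0.1598, 0.2275]
wrist_force: [-1.0, 1.3, 1.5]
finger_gap: 0.044
time_s: 20.25
tool_pos: [0.5002, -0.1599, 0.225]
wrist_force: [-3.4, 3.3, 14.6]
finger_gap: 0.0435
t 20.25 p [ 0.5002 -0.1599  0.225 ] jaw 7.14 down [-0.0015 -0.0033 -1.    ] F [-3.4  3.3 14.6] gap 0.0435
```

```bash
python3 -m inch '[{"translation":[-0.3,1,-0.5],"yaw":0}]'|grep -v rot;python3 -m inch '[{"translation":[0,0.7,0],"yaw":0}]' | grep -v rot;python3 st.py
python3 - <<'E'
from h import *
p,d=viewer.read_camera("top");
q,d=viewer.read_camera("side");
a=cv2.resize(p[208:242,288:328,::-1],None,fx=10,fy=10,interpolation=cv2.INTER_CUBIC)
b=cv2.resize(q[208:265,225:265,::-1],None,fx=9,fy=9,interpolation=cv2.INTER_CUBIC)
o=np.zeros((520,770,3),np.uint8);o[:340,:400]=a;o[:513,405:765]=b;cv2.imwrite("pics/c8.png",o)
E
```

```text
time_s: 20.38
tool_pos: [0.5, -0.1598, 0.2249]
wrist_force: [-2.8, 2.2, 15.2]
finger_gap: 0.0439
time_s: 20.5
tool_pos: [0.5, -0.1598, 0.2251]
wrist_force: [-3.6, 2.6, 13.5]
finger_gap: 0.0438
t 20.5 p [ 0.5    -0.1598  0.2251] jaw 7.14 down [-1.0e-04 -3.9e-03 -1.0e+00] F [-3.6  2.6 13.5] gap 0.0438
```

View pics/c8.png

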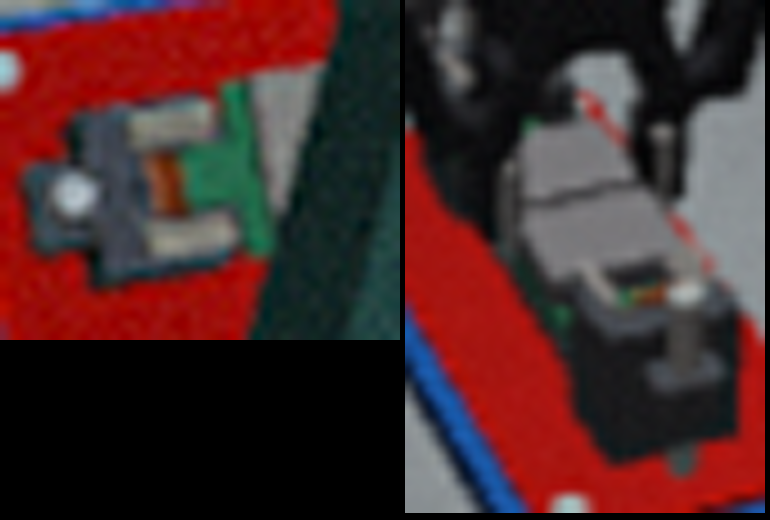

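```bash
python3 -m inch '[{"translation":[0,1.8,0],"yaw":0}]'|grep -v rot;python3 -m inch '[{"translation":[0,1.2,0],"yaw":0}]' | grep -v rot;python3 st.py
```

```text
time_s: 20.72
tool_pos: [0.4999, -0.1598, 0.2244]
wrist_force: [-4.6, 4.1, 18.4]
finger_gap: 0.0437
time_s: 20.85
tool_pos: [0.4998, -0.1597, 0.2244]
wrist_force: [-3.9, 2.9, 19.2]
finger_gap: 0.0434
t 20.85 p [ 0.4998 -0.1597  0.2244] jaw 7.14 down [ 5.0e-04 -4.2e-03 -1.0e+00] F [-3.9  2.9 19.2] gap 0.0434
```

```bash
python3 -m inch '[{"translation":[0,-1.5,0],"yaw":0},{"translation":[0,-0.5,0],"yaw":0},{"translation":[0,0,0],"yaw":0}]'|grep -v rot;python3 st.py; python3 -m inch '[{"translation":[0,0,0],"yaw":0},{"translation":[0,0,0],"yaw":0},{"translation":[0,0,0],"yaw":0},{"translation":[0,0,0],"yaw":0},{"translation":[0,0,0],"yaw":0}]' 0 | grep -v rot
python3 -m inch '[{"translation":[0,-6,0],"yaw":0},{"translation":[0,-14,0],"yaw":0},{"translation":[0,-25,0],"yaw":0},{"translation":[0,-30,0],"yaw":0},{"translation":[0,-30,0],"yaw":0},{"translation":[0,-20,0],"yaw":0},{"translation":[0,-8,0],"yaw":0},{"translation":[0,0,0],"yaw":0}]' | grep -v rot
python3 st.py .35 -.45 .33;  python3 - <<'E'
from h import *
q,d=viewer.read_camera("side");cv2.imwrite("pics/s9.png",q[...,::-1])
b=cv2.resize(q[195:275,215:285,::-1],None,fx=7,fy=7,interpolation=cv2.INTER_CUBIC);cv2.imwrite("pics/c9.png",b)
E
```

```text
time_s: 21.22
tool_pos: [0.4997, -0.1597, 0.2268]
wrist_force: [0.5, 0.4, -0.1]
finger_gap: 0.0439
t 21.23 p [ 0.4997 -0.1597  0.2268] jaw 7.14 down [ 9.0e-04 -4.2e-03 -1.0e+00] F [ 0.5  0.4 -0.1] gap 0.0439
time_s: 21.85
tool_pos: [0.5, -0.1603, 0.2263]
wrist_force: [0.1, -0.0, 0.3]
finger_gap: 0.0854
time_s: 22.85
tool_pos: [0.4995, -0.1593, 0.3692]
wrist_force: [1.2, -0.3, -0.0]
finger_gap: 0.0851
t 22.85 p [ 0.4995 -0.1593  0.3692] jaw 7.16 down [ 0.0048 -0.0071 -1.    ] F [ 1.2 -0.3 -0. ] gap 0.0851
tool mm [ 269.5   40.6 -184.7]
```

View pics/c9.png

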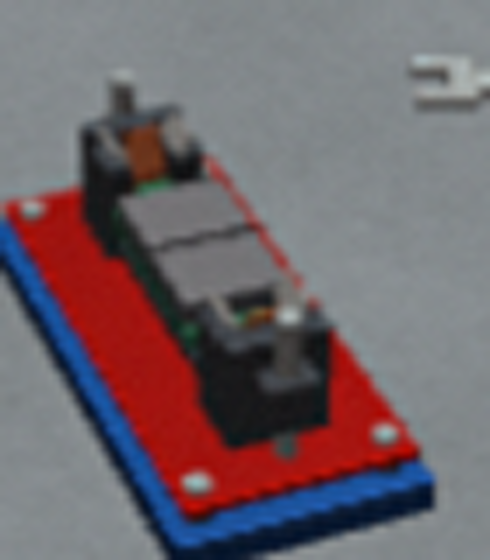

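The pad is down between the towers, with its lining below the tower tops. I move the arm aside and check from above too.

```bash
python3 -m inch '[{"translation":[20,0,-12],"yaw":0},{"translation":[30,0,-20],"yaw":0},{"translation":[32,0,-22],"yaw":0},{"translation":[32,0,-22],"yaw":0},{"translation":[32,0,-22],"yaw":0},{"translation":[32,0,-22],"yaw":0},{"translation":[32,0,-22],"yaw":0},{"translation":[32,0,-22],"yaw":0},{"translation":[15,0,-10],"yaw":0},{"translation":[0,0,0],"yaw":0}]' | grep -v rot
python3 - <<'E'
from h import *
np.set_printoptions(precision=4,suppress=True)
c=np.array([.4995,-.16]);a=np.radians(7.6);R=np.array([[np.cos(a),-np.sin(a)],[np.sin(a),np.cos(a)]])
for n,box in(("top",(275,190,380,255)),("side",(205,180,285,278))):
    q,d=viewer.read_camera(n);cv2.imwrite(f"pics/{n}10.png",q[...,::-1])
    P,_=cloud(n,d,box);L=(P[:,:2]-c)@R
    k=(abs(L[:,0])<.017)&(abs(L[:,1])<.034);A=np.c_[L[k],np.ones(k.sum())];f=np.linalg.lstsq(A,P[k,2],rcond=None)[0];print(n,"lining z",f[2],np.median(P[k,2]),"tilt deg x,y",np.degrees(f[:2]),k.sum())
    for s in(1,-1):
        k=(abs(L[:,0])<.006)&(abs(s*L[:,1]-.0785)<.005);print(" tower top",s,np.median(P[k,2]),k.sum())
        k=(abs(L[:,0])<.005)&(abs(s*L[:,1]-.052)<.004);print(" ear",s,np.median(P[k,2]),k.sum())
    if n=="side":P0,_=cloud(n,np.load("pics/side0d.npy"),box)
    else:P0,_=cloud(n,np.load("pics/top0d.npy"),box)
    L=(P0[:,:2]-c)@R
    for s in(1,-1):
        k=(abs(L[:,0])<.006)&(abs(s*L[:,1]-.0785)<.005);print(" before tower top",s,np.median(P0[k,2]),k.sum())
p=cv2.imread("pics/top10.png");cv2.imwrite("pics/c10.png",cv2.resize(p[190:255,275:380],None,fx=7.5,fy=7.5,interpolation=cv2.INTER_CUBIC))
E
```

```text
time_s: 24.15
tool_pos: [0.3525, -0.4416, 0.3581]
wrist_force: [-0.8, 0.6, 0.9]
finger_gap: 0.0857
top lining z 0.06913108825421009 0.06911349688225044 tilt deg x,y [ 0.2044 -0.715 ] 350
 tower top 1 0.07888987333109887 18
 ear 1 0.05781085933102581 15
 tower top -1 0.07829805090114728 22
 ear -1 0.058295270453225245 12
 before tower top 1 0.08497087929901803 18
 before tower top -1 0.08388520211347328 25
side lining z 0.06824832141636551 0.07057554943542355 tilt deg x,y [20.6233  1.6722] 120
 tower top 1 0.08111042450405548 10
 ear 1 nan 0
 tower top -1 0.07881378151168789 6
 ear -1 nan 0
 before tower top 1 0.08830327681252492 8
 before tower top -1 0.08603503625813946 9
  return _methods._mean(a, axis=axis, dtype=dtype,
  ret = ret.dtype.type(ret / rcount)
```

View pics/c10.png

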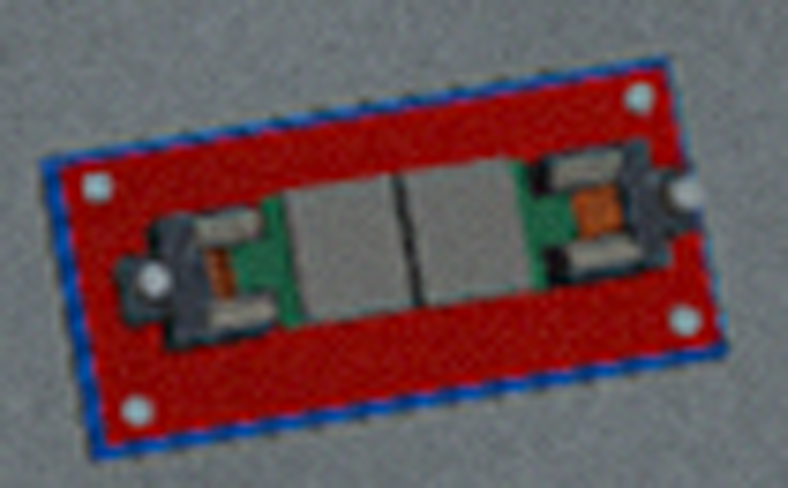

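View pics/side10.png

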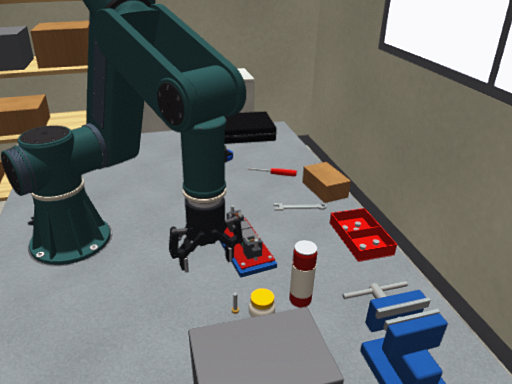

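The ears look seated, but the single-frame fit shows 0.7° of pitch on the lining. I'll average several frames to check that.

Run:
```python
from h import *
np.set_printoptions(precision=4,suppress=True)
c=np.array([.4995,-.16]);a=np.radians(7.6);R=np.array([[np.cos(a),-np.sin(a)],[np.sin(a),np.cos(a)]])
D=[]
for i in range(16):
    q,d=viewer.read_camera("top");D.append(np.where(d>0,d,np.nan))
d=np.nan_to_num(np.nanmean(D,0));np.save("pics/tavg.npy",d);print("noise",np.nanstd(D,0)[220,330])
P,_=cloud("top",d,(270,185,385,260));L=(P[:,:2]-c)@R
def pl(k,t):
    A=np.c_[L[k],np.ones(k.sum())];f,r,*_=np.linalg.lstsq(A,P[k,2],rcond=None);C=np.linalg.inv(A.T@A)*r[0]/k.sum();print(t,f[2],np.degrees(f[:2]),"+-",np.degrees(C.diagonal()[:2]**.5),k.sum())
pl((abs(L[:,0])<.018)&(abs(L[:,1])<.034),"lining")
k=((abs(L[:,0])>.03)&(abs(L[:,0])<.044))&(abs(L[:,1])<.09);pl(k,"plate")
k=(abs(L[:,0])>.058)&(abs(L[:,1])<.11);pl(k,"bench")
for lo in np.arange(-.04,.04,.01):
    k=(abs(L[:,0])<.018)&(L[:,1]>lo)&(L[:,1]<lo+.01);print(round(lo+.005,3),np.median(P[k,2]).round(4))
for s in(1,-1):
  for y in np.arange(.040,.086,.003):
    k=(abs(L[:,0])<.006)&(abs(s*L[:,1]-y)<.0015);print(s,round(y,3),np.median(P[k,2]).round(4) if k.any() else None,end="; ")
  print()
```

```text
noise 0.0022093912
lining 0.06914708939459464 [-0.0969  0.1564] +- [0.1285 0.068 ] 374
plate 0.02815470672707178 [0.106  0.0236] +- [0.0306 0.0219] 713
bench 0.0002664997981508548 [0.0792 0.0276] +- [0.0077 0.0101] 2676
-0.035 0.0692
-0.025 0.0691
-0.015 0.0691
-0.005 0.0692
0.005 0.0691
0.015 0.0693
0.025 0.0692
0.035 0.0691
1 0.04 0.0627; 1 0.043 0.0581; 1 0.046 0.0582; 1 0.049 0.0576; 1 0.052 0.0578; 1 0.055 0.0583; 1 0.058 0.058; 1 0.061 0.0665; 1 0.064 0.0702; 1 0.067 0.0628; 1 0.07 0.0657; 1 0.073 0.0787; 1 0.076 0.0792; 1 0.079 0.0789; 1 0.082 0.0795; 1 0.085 0.0792; 
-1 0.04 0.0692; -1 0.043 0.0577; -1 0.046 0.0579; -1 0.049 0.0581; -1 0.052 0.0582; -1 0.055 0.0583; -1 0.058 0.058; -1 0.061 0.059; -1 0.064 0.0684; -1 0.067 0.0739; -1 0.07 0.0806; -1 0.073 0.0793; -1 0.076 0.078; -1 0.079 0.0793; -1 0.082 0.079; -1 0.085 0.079;
```

```bash
python3 -c "
from bench import workorder,readout
print(readout.observe()['time_s'],workorder.close_job())"
```

```text
the job is handed in; nothing more can be done
25.05 None
```

I fitted the new pad lining up in the carrier, pushed it past both clips until it met the ledges, then let go and moved the arm clear. The job was handed in at 25 s, and the hand-in gave no verdict.

**Pressing:** I pressed in steps of 0.5 to 1.8 mm.
- The carrier slid down its pins at about 5 N.
- The clips gave at about 13 N and then rubbed at 4 to 7 N.
- The stop was firm. Pushing there took at most 22 N, below the 33 N limit, and the plate gave about 0.6 mm for the last 5 N, as its springs should.

**Last checks, 16 top depth frames averaged:**
- The lining is level to about 0.15°.
- Both ear tops are at the same height, about 58 mm.
- The wrist force was near zero when I let go.

**Disagreements:**
- A single depth frame had suggested 0.7° of tilt; the average did not bear it out.
- The pad sits about 1.5 mm lower than I predicted from the bar height. I put that down to camera error, because the pad cannot go below the ledges.
- The pad also sits about 4 mm lower against the tower tops than the slot heights given would suggest. I took this to mean the towers stand higher than the slot cheeks, but did not confirm it.

I moved nothing else on the bench.

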